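# Slide the locked bookend of the game rack one hole closer

### The arm

A 6-joint arm with a two-finger parallel gripper is mounted at the origin on the work surface. World frame = base frame: x ahead of the robot, y to its left, z up, the work surface at z = 0. Lengths are in m, angles in degrees, forces in N, time in s.
With the tool pointing down it reaches from about 0.275 to 0.85 m from the base axis. Payload 19 kg.
Tool frame: the origin (TCP) lies midway between the tips of the shut fingers; the grasp point (between the pads) lies 19 mm behind it (pinch_z is the distance from the TCP to the grasp point, in m); z points along the fingers, y is the line along which they close (so a half turn about z gives the same grasp; the last joint's range is limited). The gripper opens to 85 mm and grips with 20 to 120 N. Pads are 22 mm wide; open, the fingers measure 114 mm over their backs; the gripper's body (76 mm by 85 mm) begins 54 mm behind the grasp point. The pads swing forward as they close: fully open they stand 13 mm farther back than shut.
Start: joints at [55.348, 8.623, 82.357, -0, 89.026, -7.678], TCP at [0.261, 0.512, 0.231] pointing down, gripper open.
Joint ranges: [-160.23, 160.23], [-39.13, 120.54], [6.94, 153.29], [-79.49, 259.48], [9.18, 160.14], [-161.06, 161.06]. Speed limits (degrees/s): [108.29, 108.29, 127.2, 172.46, 172.46, 172.46].

### API

Orientations are given as a 3x3 rotation matrix whose columns are the frame's x, y, z axes.
In Python, from workcell import state, capture, sign_off, pinch_z gives the robot as it stands.
- The arm moves only by the tool apply_moves, never from a script. Its argument "deltas" is text: rows parted by semicolons, each of 7 numbers parted by spaces: the shift along the tool's x, y, z as a fraction of full scale, then the turn, a rotation vector about the tool's x, y, z as a fraction of full scale, then the closure, from -1 (fully open) to 1 (shut), so that 0 is half open. In form: tx ty tz rx ry rz hand; .... A call has 1 to 12 rows; each row is the pose to reach, as a shift and turn from the pose commanded when the call began, along the tool's axes at that moment, turning the shorter way round; what a row does not reach only later rows make up. Full scale, the value 1, is 800 mm for a shift and 2 pi rad for a turn. A row lasts 1/8 s, in which the tool goes at most 62.5 mm and 10.7 degrees, less where a joint would pass 70% of its speed; a pose out of reach is approached as far as the arm can. A call with a number of a shift or a turn outside -1 to 1 is refused whole. A call with a gripper value outside its range is refused whole. The fingers move at their own pace and stop on an object; the grip force is fixed at half the most. Time passes only in rows, so rows that repeat a pose let the fingers close. It gives the time, the measured TCP pose, the force, the opening and the grip force at its end, in the units of the state.
- state(): the state, without advancing time (a new reading comes with each control period).
- capture(name): name is "scene" or "top" or "wrist"; returns a dict with "frame" (420x560x3 uint8, blue, green, red), "K" (3x3 intrinsics, pixels), "k1" (the pictures are not rectified: a ray, as slopes to the right and down, at radius r is drawn at 1 + k1 r^2 times it, then the intrinsics apply), "R" (3x3) and "t" (3): a world point X has camera coordinates R X + t; the wrist camera has in their place "T_tool_cam" (4x4, takes a point from camera to tool coordinates, whose origin is the TCP and whose axes are the flange's). Camera axes: x right, y down, z forward; pixel columns grow to the right and rows downward; lengths in m; the calibration is good to about 2 mm. A picture is of the moment at which its call begins: read the wrist's pose just before it. There is no depth.
- sign_off(): hands the job in; it is judged then, once.
The state is a dict: "t": time; "q": joint angles; "qd": joint speeds; "tau": joint torques, N m; "eef_pos": TCP position; "eef_rot": TCP orientation; "wrist_force": force on the tool from outside, world axes, zero at the start; "ft_torque": the same for the moment, N m; "gripper_width": finger opening in m; "gripper_force": force on a finger pad.
Only numpy, scipy, OpenCV 4.12 (cv2) and the standard library are available. Lean on these libraries where they do the work, as an engineer would, in place of code of your own. Each camera call takes 0.05 s, during which the arm holds its last target. There are 200 camera calls.

### The job

Close up the game rack on the console: with a fingertip, hold the spring stop button down through the hole in the bookend's foot, and with that same finger push the bookend along its rails towards the game cases until the button springs up in the next hole and locks it there. Nothing is to be gripped or lifted: leave the game cases standing and everything else where it is, and finish with the hand clear.

Things in the scene. Friction and masses are not known exactly. Their poses are not given: they have to be found in the camera images.
- rack: Media rack of mid-brown wood, fixed to the console, 377 mm long, 180 mm deep. Origin: on the worktop, on the upright axis of the stop button. z up; +y runs along the rails from the button towards the game cases, x across. Its flat deck is 34 mm above the worktop, y = -150 to +227 mm. Beside the cases: two slot dividers 75 mm high at y = 161 and 186 mm and a fixed end 115 mm high at y = 216 mm.
- rail_mid (a point): Point on the deck at the button's axis, midway between two aluminium C-rails along y (y = -148 to +136 mm) that guide and hold down the bookend's foot. Rail tops are 21 mm above the deck; their inward lips leave x = -54 to +54 mm open. Axes as the rack's. A low stop closes the rails at y = -146 mm.
- stop_button (a joint): Spring stop button: upright steel plunger 28 mm across. Value: how far it is pressed, in m; 0 = fully up (flat top 22 mm above the deck, 6 mm proud of the bookend's foot), 0.021 = fully down. 2 N to start, 4 N at the bottom. Up in a hole of the foot it blocks the bookend; pressed 16 mm or more it lets the foot pass over it, which then keeps it down until the next hole comes and it springs up.
- button_top (a point): Centre of the flat top of the stop button (28 mm across); moves down with it. At x = y = 0 of the rack.
- bookend: Sliding bookend of pale wood; it can only slide along the rack's y (2 mm of play), axes as the rack's; a few newtons move it. Origin: centre of its front hole, at deck level. Foot: board 127 mm wide (x), y = -88 to +83 mm, underside 7 mm and top 16 mm above the deck. At the start its origin is within 3 mm of the button's axis along y; at the goal about 50 mm (46 to 54 mm) towards +y.
- front_hole (a point): Centre of the front hole in the bookend's foot, at the foot's top face. The hole goes right through the 9 mm foot (and the 7 mm space below, to the deck) and is 36 mm long (y) by 50 mm wide (x). The button stands in it at the start, with 8 mm of play in all along y; a fingertip fits in on top of the button and can push the hole's +y edge.
- rear_hole (a point): Centre of the rear hole in the bookend's foot, at the foot's top face: the same 36 x 50 mm, 50 mm behind the front hole (-y), with a 14 mm bar between them. The button stands in it when the job is done.
- upright_top (a point): Middle of the top edge of the bookend's upright board: 104 mm wide (x), 8 mm thick, 110 mm above the deck, its back 75 mm in front (+y) of the front hole's centre. Two low braces behind it: y = 57 to 75 mm from the hole's centre, up to 46 mm above the deck, at x = -46 and +46 mm.
- case_1: Game case (plastic, 190 x 15 x 135 mm high) in the slot by the fixed end of the rack. Origin: centre of its underside.
- case_2: Game case of the same size in the middle slot. Origin: centre of its underside.
- case_3: Game case of the same size, the one nearest the bookend, standing free on the side that the bookend closes. Origin: centre of its underside, 149 mm from the button along the rack's y.
- remote: White remote control, 175 x 44 x 17 mm, lying in front of the rack. Origin: centre of its underside.
- tumbler: Glass tumbler, 76 mm across and 95 mm high, empty, standing beyond the rack. Origin: centre of its underside.
- key_dish: Round steel dish with keys, 110 mm across and 22 mm high, beyond the rack. Origin: centre of its underside.
- phone_stand: Dark silicone phone stand, 85 x 75 mm and about 90 mm high, empty, beyond the rack. Origin: centre of its underside.
- gamepad: Black game controller, about 150 x 100 x 45 mm, lying in front of the rack. Origin: centre of its underside.
Not all that is in view belongs to the job. What is shaped like the case_3 but purple is not meant.

How it is judged (in metres and radians):
On the way, in this order (a step that is already met when the one before it is completed fails the run):
1. the stop button is pressed down below the bookend's foot, the bookend still in its first place (value of joint stop_button above 0.0155 m and y of bookend in the frame of rack below 0.012 m), for 0.1 s.
2. the bookend slides past the held-down button (value of joint stop_button above 0.011 m and y of bookend in the frame of rack above 0.022 m).
At the end, for the whole second after the job is handed in: The stop button is up again (less than 4 mm pressed) in the bookend's rear hole, the bookend being 44 to 57 mm from the button axis towards the cases and at rest, and the three cases stand upright (within 0.1 rad) (value of joint stop_button below 0.004 m and y of bookend in the frame of rack between 0.044 and 0.057 m and linear speed of bookend below 0.01 m/s and angle between each of case_1, case_2, case_3's own z axis and vertical below 0.1 rad); the robot touches nothing.
It fails at once if the bookend is lifted or tipped (more than 8 mm or 0.1 rad) (z of bookend in the frame of rack above 0.042 m or angle between bookend's own z axis and vertical above 0.1 rad).
It fails at once if a game case is knocked, lifted or moved (more than 15 mm or 0.2 rad) (distance of any of case_1, case_2, case_3 from where it was at the start of the episode above 0.015 m or angle between any of case_1, case_2, case_3's own z axis and vertical above 0.2 rad).
It fails at once if another thing on the console is moved (more than 20 mm) or the tumbler tipped (distance of any of remote, tumbler, key_dish, phone_stand, gamepad from where it was at the start of the episode above 0.02 m or angle between tumbler's own z axis and vertical above 0.2 rad).
It also fails if it takes over 32 s, if anything falls off the work surface, if the arm or the gripper's body presses on something with over 40 N, if the wrist force passes 120 N, or if a joint passes its speed limit or range.

## Working session

There is one attempt and no reset: what is moved stays moved. The work goes in short steps, Python scripts to look and compute and a tool call to move; the robot and the scene stay as the last step left them, time stands still between calls to the robot, and variables do not carry over. Pictures are saved under pics/ and viewed, at most 10 in all, crops included, and the job is handed in when it is done.

Besides the shell and the picture viewer there is one more tool, called after ">>>" by a JSON object that holds its "op" and its "data", one argument or row to a line. apply_moves: Moves the arm, as the interface text tells. Shift numbers are shares of 800 mm and turn numbers shares of 2 pi rad, none past 1 either way. Its arguments: {"type":"object","properties":{"deltas":{"type":"string"}},"required":["deltas"]}

```bash
mkdir -p pics
python3 - <<'E'
from workcell import *
import cv2,pickle
s=state();print(s)
d={}
for n in("scene","top","wrist"):
    c=capture(n);d[n]=c;cv2.imwrite(f"pics/{n}0.png",c["frame"])
    print(n,c["K"],c["k1"],c.get("t"),c.get("T_tool_cam"))
d["s"]=s;pickle.dump(d,open("c0.pkl","wb"))
E
```

```text
{'t': 0.0, 'q': array([ 5.53453742e+01,  8.65227873e+00,  8.23934520e+01, -2.19170756e-03,
        8.90267628e+01, -7.67793040e+00]), 'qd': array([-0.02877264, -0.08474432,  0.09023825, -0.06226143,  0.02090682,
       -0.04511271]), 'tau': array([ 1.00944891e-05, -7.13062906e+01, -5.70866954e+01, -1.37794764e-04,
        8.96159036e-03, -4.00860017e-05]), 'eef_pos': array([0.26072203, 0.51220845, 0.23065839]), 'eef_rot': array([[-8.91191368e-01,  4.53627019e-01, -6.87995405e-04],
       [ 4.53627521e-01,  8.91190744e-01, -1.06253654e-03],
       [ 1.31139855e-04, -1.25901704e-03, -9.99999199e-01]]), 'wrist_force': array([-0.42430402, -0.0016828 , -1.51570332]), 'ft_torque': array([0.07850181, 0.01798459, 0.0232233 ]), 'gripper_force': 0.0, 'gripper_width': 0.08535935474308186}
scene [[380.72898501   0.         284.20051403]
 [  0.         380.72898501 206.3320618 ]
 [  0.           0.           1.        ]] -0.0550926601471669 [ 0.12168493 -0.3262642   1.23759797] None
top [[430.66594361   0.         279.88088626]
 [  0.         430.66594361 201.07317008]
 [  0.           0.           1.        ]] 0.011234809713617807 [0.01862379 0.57326041 0.86952864] None
wrist [[336.98420412   0.         281.13201005]
 [  0.         336.98420412 206.51312268]
 [  0.           0.           1.        ]] -0.07290248331552858 None [[ 7.72349507e-04 -9.51052284e-01 -3.09029053e-01  7.90904041e-02]
 [ 9.99999693e-01  7.74797965e-04  1.14797931e-04 -2.74053595e-04]
 [ 1.30256248e-04 -3.09029047e-01  9.51052591e-01 -1.42618669e-01]
 [ 0.00000000e+00  0.00000000e+00  0.00000000e+00  1.00000000e+00]]
```

View pics/scene0.png

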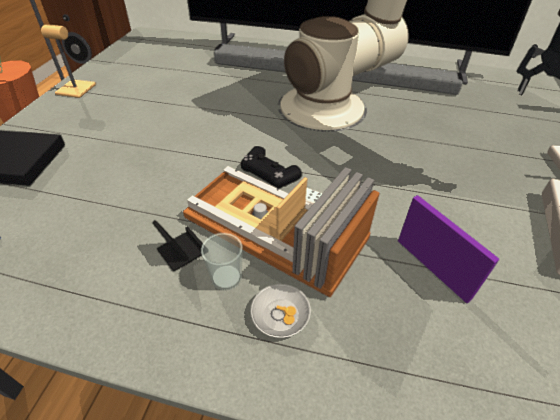

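View pics/top0.png

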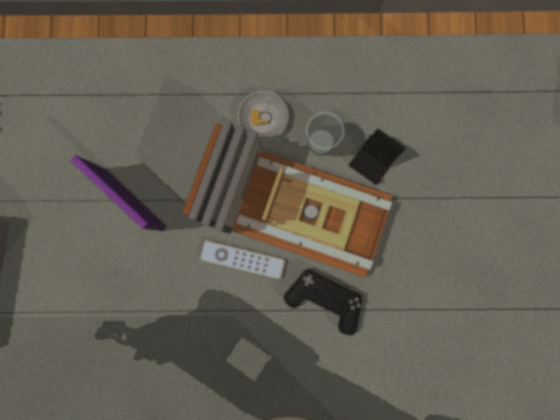

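The scene view shows the rack with its button at about (260,209), the bookend upright at (290,208), the grey cases at (330,230) and the tumbler at (222,262). The purple board at (447,248) is the decoy. In the top view the button is at about (312,211), the rear hole at (335,219) and the case faces at (205–250, 130–225).

The case-shaped candidates in the top view are three grey cases inside the rack (210/225/240, ~180) and the purple one at (112,190). case_3 is the grey one nearest the bookend. I'll check this in a crop.

```bash
cat > h.py <<'E'
import numpy as np,cv2,pickle
def undist(c,uv):
    uv=np.atleast_2d(np.float64(uv)).reshape(-1,1,2)
    # r_d = r(1+k1 r^2)
    return cv2.undistortPoints(uv,c["K"],np.array([c["k1"],0,0,0,0.])).reshape(-1,2)
def plane(c,uv,z):
    n=undist(c,uv);d=np.c_[n,np.ones(len(n))]@c["R"];o=-c["R"].T@c["t"]
    return o+d*((z-o[2])/d[:,2])[:,None]
def proj(c,X):
    Xc=np.atleast_2d(X)@c["R"].T+c["t"];n=Xc[:,:2]/Xc[:,2:]
    n=n*(1+c["k1"]*(n**2).sum(1,keepdims=True));return n@c["K"][:2,:2].T+c["K"][:2,2]
E
python3 - <<'E'
from h import *
d=pickle.load(open("c0.pkl","rb"))
t=d["top"];s=d["scene"]
print(plane(t,[[312,211],[335,219],[218,124],[374,273],[395,195]],.05))
print(plane(s,[[260,209]],.056))
a=cv2.resize(t["frame"][115:285,175:415],None,fx=3.3,fy=3.3,interpolation=cv2.INTER_CUBIC)
a=cv2.convertScaleAbs(a,alpha=1.6)
cv2.imwrite("pics/topc.png",a)
E
```

```text
[[ 0.55048852 -0.05064606  0.05      ]
 [ 0.53385096 -0.09715884  0.05      ]
 [ 0.73369728  0.14257913  0.05      ]
 [ 0.42495967 -0.17306301  0.05      ]
 [ 0.58213195 -0.22060163  0.05      ]]
[[ 0.55397121 -0.04694549  0.056     ]]
```

View pics/topc.png

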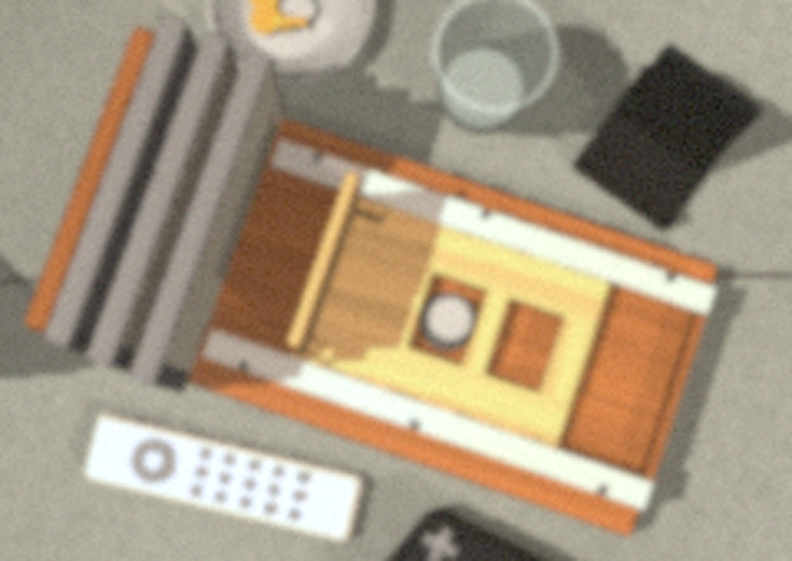

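The crop confirms three grey cases in the rack's slots, with case_3 the one at about (200,220) in the crop, nearest the bookend. The button is at crop (449,318), in the front hole, and the rear hole is at (527,343). Next I'll measure these precisely.

Run:
```python
from h import *
d=pickle.load(open("c0.pkl","rb"))
t=d["top"];s=d["scene"]
f=lambda p:np.array(p)/3.3+[175,115]-0.35
e=plane(t,f([[282,125],[718,270],[192,380],[632,530]]),.034)
print(e)
for a,b in((0,1),(2,3)): v=e[a]-e[b];print(np.linalg.norm(v),np.degrees(np.arctan2(v[1],v[0])))
# rail mask
g=t["frame"][115:285,175:415];hsv=cv2.cvtColor(g,cv2.COLOR_BGR2HSV)
m=((hsv[...,1]<45)&(hsv[...,2]>110)).astype('uint8')
n,l,st,c=cv2.connectedComponentsWithStats(m)
for i in range(1,n):
  if st[i,4]>60:
    ys,xs=np.where(l==i);P=plane(t,np.c_[xs+175,ys+115],.055)[:,:2];mm=P.mean(0);u,S,vt=np.linalg.svd(P-mm,full_matrices=False)
    print(st[i],c[i]+[175,115],mm,np.degrees(np.arctan2(-abs(vt[0,1])*np.sign(vt[0,0]*vt[0,1])*-1,abs(vt[0,0]))), [np.ptp((P-mm)@vt[k]) for k in(0,1)])
# button
def btn(c,uv,r=8):
    x,y=uv;p=c["frame"][y-r:y+r+1,x-r:x+r+1];h=cv2.cvtColor(p,cv2.COLOR_BGR2HSV)
    k=((h[...,1]<60)&(h[...,2]>90)).astype('uint8');n,l,st,ce=cv2.connectedComponentsWithStats(k)
    i=max(range(1,n),key=lambda i:st[i,4]);print(st[i]);return ce[i]+[x-r,y-r]
bt=btn(t,(311,211));bs=btn(s,(260,209));print(bt,bs,plane(t,bt,.056),plane(s,bs,.056))
# holes
print(plane(t,f([[449,318],[527,343]]),.05), plane(t,f([[434,275],[485,288],[412,345],[463,360]]),.05),plane(t,f([[510,300],[565,318],[487,372],[543,390]]),.05))
```

```text
[[ 0.67613178  0.05573675  0.034     ]
 [ 0.58099882 -0.2189854   0.034     ]
 [ 0.51394771  0.11239867  0.034     ]
 [ 0.41952992 -0.16034244  0.034     ]]
0.2907276022257662 70.89964782099537
0.2886216044364551 70.9051179376703
[ 72   0  41  20 482] [270.06639004 124.11410788] [0.73121162 0.03395016] -82.65131033323836 [np.float64(0.08360359345741494), np.float64(0.046980714624479586)]
[204   0  36  29 430] [399.64186047 125.06976744] [ 0.72698457 -0.23380014] 70.48290743915406 [np.float64(0.08026951827929704), np.float64(0.06114318130911591)]
[134  16  23  20 352] [320.72727273 140.65625   ] [ 0.69544705 -0.07035473] 71.38582130362056 [np.float64(0.04880166317879667), np.float64(0.04001661235360383)]
[157  43  25  19 100] [342.29 166.59] [ 0.64089832 -0.11359031] 56.43897178978858 [np.float64(0.05549206667517936), np.float64(0.02316680601186749)]
[109  52 108  43 897] [338.5206243  188.12931996] [ 0.59651523 -0.10477208] 70.23903943628233 [np.float64(0.22791920024519952), np.float64(0.018841700615650936)]
[130  90  13  13 134] [310.88059701 211.13432836] [ 0.5498231  -0.04801838] 
[... 1090 characters left out ...]
667 275.63333333] [ 0.41980053 -0.22820303] -87.2879820146494 [np.float64(0.054081456484821), np.float64(0.041179996694282794)]
[  1   1  15  15 165]
[  2   2  13  15 154]
[310.87272727 211.21818182] [259.81168831 209.74025974] [[ 0.54956516 -0.04793185  0.056     ]] [[ 0.55622722 -0.04671847  0.056     ]]
[[ 0.55047859 -0.04801863  0.05      ]
 [ 0.53469578 -0.09584879  0.05      ]] [[ 0.57727214 -0.03910406  0.05      ]
 [ 0.56895323 -0.07055449  0.05      ]
 [ 0.53393727 -0.02498072  0.05      ]
 [ 0.52448074 -0.05626739  0.05      ]] [[ 0.56138604 -0.08587778  0.05      ]
 [ 0.549991   -0.11959449  0.05      ]
 [ 0.51700263 -0.07090908  0.05      ]
 [ 0.50573557 -0.10508545  0.05      ]]
```

```bash
cat >> h.py <<'E'
from scipy.spatial.transform import Rotation as Ro
th=np.radians(70.7);U=np.array([np.cos(th),np.sin(th),0]);XR=np.array([U[1],-U[0],0])
def Rt(lean=12):
    a=np.radians(lean);x=np.cos(a)*U+np.sin(a)*np.array([0,0,1]);z=np.sin(a)*U-np.cos(a)*np.array([0,0,1])
    return np.c_[x,np.cross(z,x),z]
def delta(s,p,R):
    R0=s["eef_rot"];print("d",np.round(R0.T@(np.array(p)-s["eef_pos"])/.8,4),"r",np.round(Ro.from_matrix(R0.T@R).as_rotvec()/2/np.pi,4))
E
python3 - <<'E'
from h import *;from workcell import *
delta(state(),[.551,-.047,.19],Rt())
E
```

```text
d [-0.6405 -0.4584  0.0514] r [-0.0241  0.0275  0.2278]
```

>>> {"op": "apply_moves", "data": {
  "deltas": "-0.6405 -0.4584 0 -0.0241 0.0275 0.2278 1;-0.6405 -0.4584 0 -0.0241 0.0275 0.2278 1;-0.6405 -0.4584 0 -0.0241 0.0275 0.2278 1;-0.6405 -0.4584 0 -0.0241 0.0275 0.2278 1;-0.6405 -0.4584 0 -0.0241 0.0275 0.2278 1;-0.6405 -0.4584 0 -0.0241 0.0275 0.2278 1;-0.6405 -0.4584 0 -0.0241 0.0275 0.2278 1;-0.6405 -0.4584 0 -0.0241 0.0275 0.2278 1;-0.6405 -0.4584 0 -0.0241 0.0275 0.2278 1;-0.6405 -0.4584 0 -0.0241 0.0275 0.2278 1;-0.6405 -0.4584 0.0514 -0.0241 0.0275 0.2278 1;-0.6405 -0.4584 0.0514 -0.0241 0.0275 0.2278 1"
}}

```text
t: 1.65
eef_pos: [0.55, -0.047, 0.1875]
eef_rot: [[0.326, 0.943, 0.064], [0.922, -0.332, 0.199], [0.209, -0.005, -0.978]]
wrist_force: [0.5, 0.7, -0.1]
gripper_width: -0.0001
gripper_force: 0.0
```

Run:
```python
from h import *;from workcell import *
s=state();c=capture("wrist");pickle.dump((s,c),open("w1.pkl","wb"))
cv2.imwrite("pics/w1.png",cv2.resize(c["frame"],(800,600)))
T=np.eye(4);T[:3,:3]=s["eef_rot"];T[:3,3]=s["eef_pos"];M=np.linalg.inv(T@c["T_tool_cam"]);c["R"]=M[:3,:3];c["t"]=M[:3,3]
b=np.array([.551,-.047,.056])
print(s["eef_pos"],s["qd"].max(),(proj(c,[b,b+[0,0,-.006]+.018*U,b+[0,0,-.006]-.018*U])*800/560).round(), proj(c,s["eef_pos"])*800/560)
```

```text
[ 0.54995175 -0.04704211  0.1874529 ] 2.605564207693754 [[404. 323.]
 [404. 293.]
 [404. 350.]] [[401.1967423  387.91842222]]
```

View pics/w1.png

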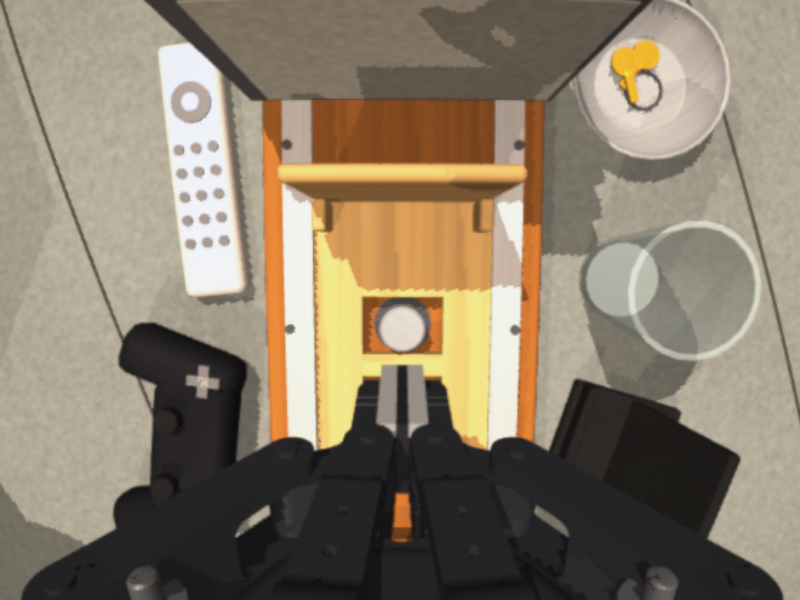

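The wrist view shows the button at (402,328) inside the front hole, whose edges are at rows 296 and 352. The bar is at row ~360 and the fingertip at (401,388). That puts the button about 3 mm and the hole centre about 2 mm towards -y of my estimate.

Run:
```python
from h import *;from workcell import *
s=state();b=np.array([.551,-.047,0])-.002*U-.0005*XR
for z in(.075,.058,.050,.042,.040): delta(s,b+[0,0,z],Rt())
```

```text
d [-0.0328  0.0004  0.1397] r [-0.0003 -0.0002 -0.0001]
d [-0.0372  0.0005  0.1605] r [-0.0003 -0.0002 -0.0001]
d [-0.0393  0.0005  0.1702] r [-0.0003 -0.0002 -0.0001]
d [-0.0414  0.0005  0.18  ] r [-0.0003 -0.0002 -0.0001]
d [-0.0419  0.0005  0.1825] r [-0.0003 -0.0002 -0.0001]
```

>>> {"op": "apply_moves", "data": {
  "deltas": "-0.0164 0.0004 0.07 0 0 0 1;-0.0328 0.0004 0.1397 0 0 0 1;-0.0328 0.0004 0.1397 0 0 0 1;-0.0372 0.0005 0.1605 0 0 0 1;-0.0372 0.0005 0.1605 0 0 0 1;-0.0393 0.0005 0.1702 0 0 0 1;-0.0393 0.0005 0.1702 0 0 0 1;-0.0393 0.0005 0.1702 0 0 0 1"
}}

```text
t: 2.7
eef_pos: [0.5511, -0.0492, 0.0509]
eef_rot: [[0.323, 0.944, 0.07], [0.923, -0.331, 0.197], [0.209, 0.001, -0.978]]
wrist_force: [1.5, 0.2, 2.0]
gripper_width: 0.0001
gripper_force: 1.1
```

>>> {"op": "apply_moves", "data": {
  "deltas": "-0.0013 0 0.0061 0 0 0 1;-0.0026 0 0.0122 0 0 0 1;-0.0026 0 0.0122 0 0 0 1;-0.0026 0 0.0122 0 0 0 1"
}}

```text
t: 3.2
eef_pos: [0.5508, -0.0492, 0.0405]
eef_rot: [[0.323, 0.944, 0.069], [0.923, -0.331, 0.197], [0.209, 0.0, -0.978]]
wrist_force: [1.8, -0.5, 3.5]
gripper_width: 0.0001
gripper_force: 1.7
```

Run:
```python
from h import *;from workcell import *
s=state();print(s["eef_pos"],s["wrist_force"],(s["eef_pos"]-[.551,-.047,0])@np.c_[U,XR])
c=capture("wrist");cv2.imwrite("pics/w2.png",cv2.resize(c["frame"],(800,600)))
```

```text
[ 0.55076833 -0.04917852  0.04049644] [ 1.80025426 -0.4601785   3.54548276] [-0.00213265  0.00050138]
```

View pics/w2.png

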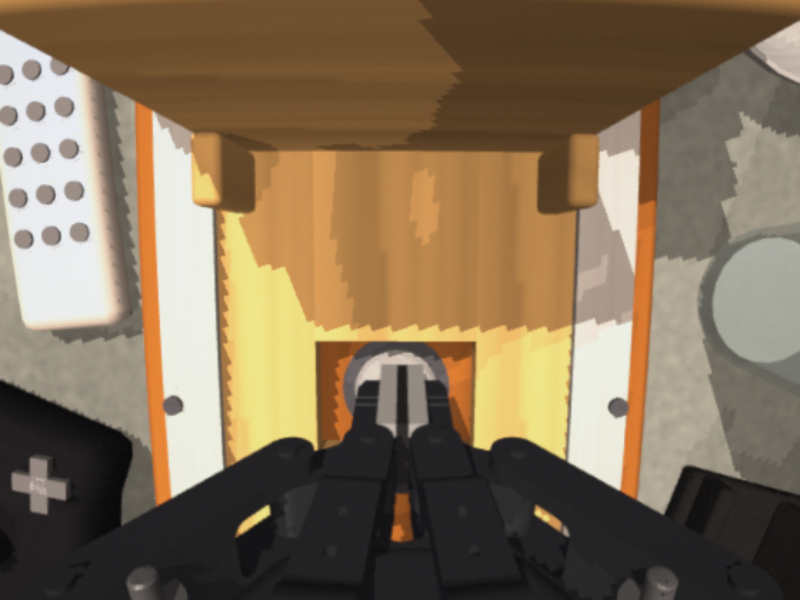

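The view shows the fingertip on the button's rear part, in the hole, with about 6 mm to the hole's +y edge at row 341. Force 3.5 N means it is about 16 mm down, so I'll press 1.5 mm further.

>>> {"op": "apply_moves", "data": {
  "deltas": "-0.0004 0 0.0018 0 0 0 1;-0.0004 0 0.0018 0 0 0 1;-0.0004 0 0.0018 0 0 0 1"
}}

```text
t: 3.62
eef_pos: [0.5508, -0.0492, 0.039]
eef_rot: [[0.323, 0.944, 0.069], [0.923, -0.331, 0.197], [0.209, 0.0, -0.978]]
wrist_force: [0.8, -0.5, 3.5]
gripper_width: 0.0001
gripper_force: 1.7
```

>>> {"op": "apply_moves", "data": {
  "deltas": "0.0049 0 0.0010 0 0 0 1;0.0098 0 0.0021 0 0 0 1;0.0147 0 0.0031 0 0 0 1;0.0171 0 0.0036 0 0 0 1;0.0171 0 0.0036 0 0 0 1"
}}

```text
t: 4.25
eef_pos: [0.5554, -0.0357, 0.039]
eef_rot: [[0.323, 0.944, 0.069], [0.923, -0.331, 0.197], [0.209, 0.0, -0.978]]
wrist_force: [0.2, -1.2, 3.3]
gripper_width: 0.0002
gripper_force: 1.8
```

Run:
```python
from h import *;from workcell import *
s=state();print(s["eef_pos"],s["wrist_force"],(s["eef_pos"]-[.551,-.047,0])@np.c_[U,XR])
c=capture("wrist");cv2.imwrite("pics/w3.png",cv2.resize(c["frame"],(800,600)))
```

```text
[ 0.55542928 -0.0356842   0.03903322] [ 0.23625005 -1.19585601  3.32761087] [0.0121438  0.00044032]
```

View pics/w3.png

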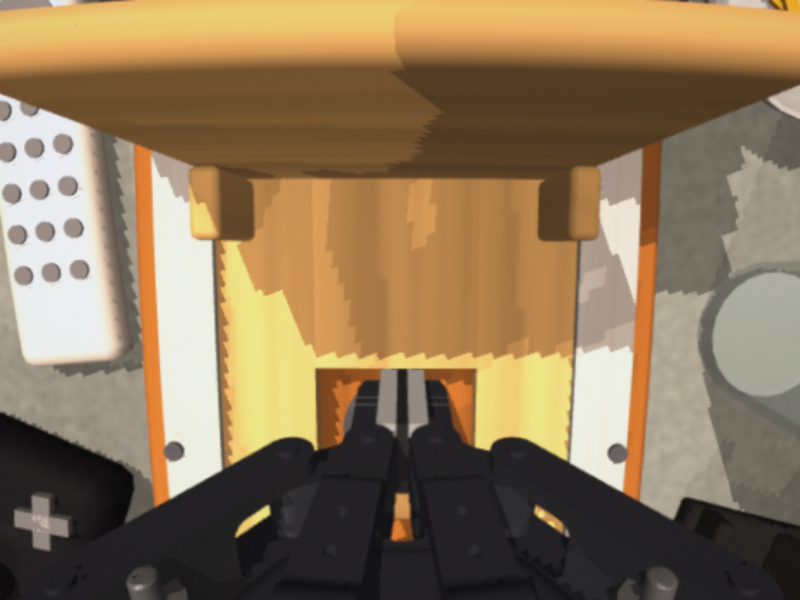

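The hole's +y edge (row 368) is now against the fingertip, and the bookend has moved about 6 mm with the button still down (3.3 N). I'll push about 43 mm more.

>>> {"op": "apply_moves", "data": {
  "deltas": "0.0049 0 0.0010 0 0 0 1;0.0098 0 0.0021 0 0 0 1;0.0147 0 0.0031 0 0 0 1;0.0196 0 0.0042 0 0 0 1;0.0244 0 0.0052 0 0 0 1;0.0293 0 0.0062 0 0 0 1;0.0342 0 0.0073 0 0 0 1;0.0391 0 0.0083 0 0 0 1;0.0440 0 0.0094 0 0 0 1;0.0477 0 0.0101 0 0 0 1;0.0513 0 0.0109 0 0 0 1;0.0513 0 0.0109 0 0 0 1"
}}

```text
t: 5.8
eef_pos: [0.5693, 0.0039, 0.039]
eef_rot: [[0.323, 0.944, 0.069], [0.923, -0.331, 0.197], [0.209, 0.0, -0.978]]
wrist_force: [-0.7, -1.1, -0.5]
gripper_width: 0.0001
gripper_force: 0.0
```

Run:
```python
from h import *;from workcell import *
s=state();print(s["eef_pos"],s["wrist_force"],(s["eef_pos"]-[.551,-.047,0])@np.c_[U,XR])
c=capture("scene");cv2.imwrite("pics/s4.png",cv2.resize(c["frame"][150:300,170:390],None,fx=3.5,fy=3.5,interpolation=cv2.INTER_CUBIC))
```

```text
[0.56927813 0.00394674 0.03901253] [-0.6564712  -1.08344269 -0.51643256] [0.05412477 0.00041229]
```

View pics/s4.png

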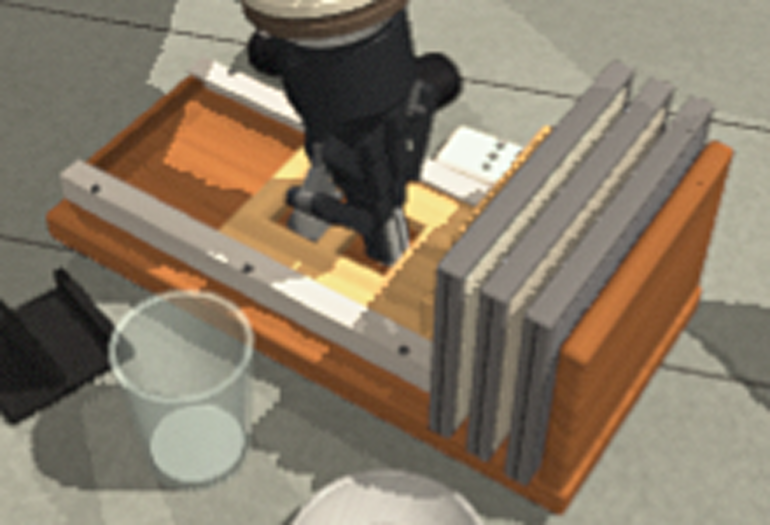

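The crop shows the bookend close to the upright cases and the grey button standing in the rear hole (~(315,215)). I'll back off a little and lift straight up.

>>> {"op": "apply_moves", "data": {
  "deltas": "-0.0049 0 -0.0010 0 0 0 1;-0.0049 0 -0.0010 0 0 0 1;0.0050 0 -0.0468 0 0 0 1;0.0150 0 -0.0936 0 0 0 1;0.0250 0 -0.1404 0 0 0 1;0.0340 0 -0.1844 0 0 0 1;0.0340 0 -0.1844 0 0 0 1;0.0340 0 -0.1844 0 0 0 1"
}}

```text
t: 6.85
eef_pos: [0.5676, -0.0003, 0.1884]
eef_rot: [[0.324, 0.944, 0.069], [0.923, -0.331, 0.197], [0.209, -0.0, -0.978]]
wrist_force: [-0.5, -0.5, -0.5]
gripper_width: -0.0001
gripper_force: 0.0
```

Run:
```python
from h import *;from workcell import *
s=state();c=capture("top");a=cv2.resize(c["frame"][115:285,175:415],None,fx=3.3,fy=3.3,interpolation=cv2.INTER_CUBIC)
w=capture("wrist")["frame"];s2=capture("scene")["frame"][150:300,170:390]
a=cv2.resize(a,(400,284));a=cv2.convertScaleAbs(a,alpha=1.6)
b=cv2.resize(s2,(400,284),interpolation=cv2.INTER_CUBIC)
cv2.imwrite("pics/f.png",np.vstack([np.hstack([a,b]),np.hstack([cv2.resize(w,(400,300)),np.zeros((300,400,3),'uint8')])]))
print(s["eef_pos"],s["wrist_force"])
```

```text
[ 5.67588899e-01 -3.37136878e-04  1.88384287e-01] [-0.49486639 -0.48537916 -0.49539516]
```

View pics/f.png

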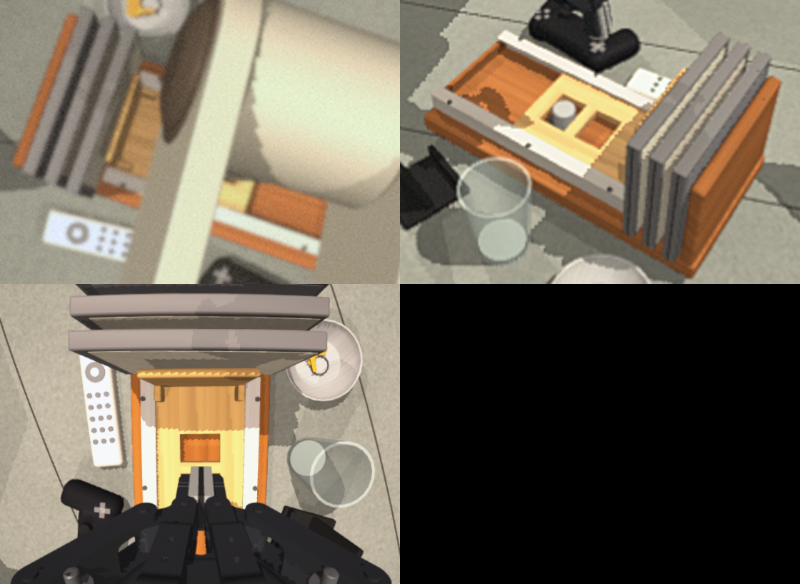

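The button stands proud in the rear hole, at (564,108) in the montage. The front hole is empty, the cases stand upright, and the hand is clear.

```bash
python3 -c "
from workcell import *
print(sign_off())"
```

```text
the job is handed in; nothing more can be done
None
```

The bookend now stands about 50 mm closer to the cases with the stop button up in its rear hole, the cases are upright, the hand is clear, and the job is handed in; the hand-in call gave no verdict.

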